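# Hook a hub brake on with an S-hook

### The job

Hold this hub brake applied so that its shoes can be centred: pick up the red S-hook, feel one end of it through the eye at the top of the yellow brake arm, draw the arm over with it against the return spring and slip the other end round the turquoise frame tube, so that the hook alone, lying level, keeps the arm pulled over once you let go. Work gently, by feel: never let the hook press on the brake with more than 20 N in all, and the other parts on the cart stay where they lie.

Things in the scene. Friction and masses are not known exactly. Their poses are not given: they have to be found in the camera images.
- brake: Fixed hub brake in an axle stand: 110 mm aluminium drum, base plate 230 x 150 mm. Origin on the cart top straight below the spindle of its yellow arm; z up, x along the axle (drum on the -x side), y along the base, the frame tube at -y. Only the arm and the frame tube stand higher than 130 mm.
- spindle (a point): Pivot of the yellow brake arm, 104 mm up, axis along the brake's x. The arm is a 4 mm plate, mid-plane at x = 0; its top is a round eye, 30 mm across, with a 13 mm hole along x, 85 mm from here. At rest it leans to +y, eye centre 6 to 50 mm to +y and 69 to 85 mm above here: it is clamped on serrations, its rest differs each time and is not measured. Find the eye by touch or sight.
- tube_seat (a point): Point on the axis of the upright turquoise frame tube, 185 mm above the cart top, at x = 0, y = -98 mm of the brake. The tube is fixed, 16 mm across, its top at 200 mm. The hook's other end goes round it here.
- brake_arm (a joint): Turn of the arm from its own rest towards the tube (-y of the brake), rad; 0 = at rest, against a hard stop. The return spring pulls back with about 2.5 N at the eye at rest, 6 N at 0.8; at 1.0 the shoes bite and it gives no more. Parked by the hook it reads 0.2 to 0.77, depending on the rest; slipping the hook on takes some 0.1 to 0.2 more for a moment.
- shook: S-hook: red dipped 8 mm steel wire, a flat S 104 mm long, 50 to 82 g, lying flat. Origin under its middle; z up, x along its length; same after a half turn about z. A straight 55 mm shank through the middle, at +30 degrees from x towards y, joins two round bends of 16 mm centre-line radius centred at x = -32 and +32 mm.
- shook_mid (a point): Centre of the S-hook, half-way along the shank and half-way up the wire (4 mm above the cart top at the start); axes as the S-hook. Take the hook here, across the shank.
- shook_bend_a (a point): Centre of the round of the bend at the S-hook's -x end, half-way up the wire. Seen from above, the wire comes from the shank on the -y side of this point, round the outermost point 16 mm to -x of it, goes on for 45 degrees and ends in a straight 6 mm lip that points to +x+y; the tip's centre is 7 mm to -x and 15.5 mm to +y of here. Inner diameter of the bend 24 mm.
- shook_bend_b (a point): Centre of the round of the bend at the S-hook's +x end: the same as the other bend, turned half round (its lip's tip 7 mm to +x and 15.5 mm to -y of here).
- pedal: Bystander: turquoise plastic pedal, 94 x 78 x 24 mm, lying flat; origin under its centre.
- bb_shell: Bystander: grey cast-iron bottom bracket shell, tube 46 mm across standing 68 mm tall; origin under its centre.
- valve_adapter: Bystander: brass valve adapter, 16 mm across, 24 mm tall; origin under its centre.
- hanger: Bystander: silver derailleur hanger, 76 x 30 x 6 mm, lying flat; origin under its eye.
Things that resemble listed ones, but are neither listed nor needed, are in the scene too. There is more than one size of the shook; the one meant has the size given above.

How it is judged:
On the way, in this order (a step that is already met when the one before it is completed fails the run):
1. the S-hook is held up clear of the cart top (height (world z) of shook_mid above 0.08 m and contact force between the fingers and shook above 1 N), for 0.2 s.
2. the brake arm is drawn over with the hook while the gripper holds the hook (value of joint brake_arm above 0.1 rad and contact force between the fingers and shook above 1 N and contact force between shook and brake above 2 N), for 0.2 s.
At the end, for the whole second after the job is handed in: The arm reads over 0.14 rad; one bend of the S-hook is round the tube, its centre within 9 mm of the tube's axis; both bend centres are 172 to 198 mm above the cart top; the hook is at rest (under 20 mm/s) (value of joint brake_arm above 0.14 rad and horizontal distance between any of shook_bend_a, shook_bend_b and tube_seat below 0.009 m and z of shook_bend_a in the frame of brake between 0.172 and 0.198 m and z of shook_bend_b in the frame of brake between 0.172 and 0.198 m and linear speed of shook below 0.02 m/s); the robot touches nothing.
It fails at once if the hook presses on the brake with more than 20 N in all (contact force between shook and brake above 20 N).
It fails at once if a bystander part is moved more than 30 mm (distance of any of pedal, bb_shell, valve_adapter, hanger from where it was at the start of the episode above 0.03 m).
It also fails if it takes over 61 s, if anything falls off the work surface, if the arm or the gripper's body presses on something with over 40 N, if the wrist force passes 120 N, or if a joint passes its speed limit or range.

### The arm

A 6-joint arm with a two-finger parallel gripper is mounted at the origin on the work surface. World frame = base frame: x ahead of the robot, y to its left, z up, the work surface at z = 0. Lengths are in m, angles in rad, forces in N, time in s.
With the tool pointing down it reaches from about 0.375 to 0.975 m from the base axis. Payload 3.8 kg.
Tool frame: the origin (TCP) lies at the very end of the fingers, on their centre line; the grasp point (between the pads) lies 19 mm behind it; z points along the fingers, y is the line along which they close (so a half turn about z gives the same grasp; the last joint's range is limited). The gripper opens to 85 mm and grips with 20 to 120 N. Pads are 22 mm wide; open, the fingers measure 114 mm over their backs; the gripper's body (76 mm by 85 mm) begins 54 mm behind the grasp point. The pads swing forward as they close: fully open they stand 13 mm farther back than shut.
Start: joints at [-0.037, 0.264, 1.604, -0, 1.274, -0.037], TCP at [0.675, -0, 0.231] pointing down, gripper open.
Joint ranges: [-2.63, 2.63], [-0.94, 2.18], [0.31, 2.57], [-1.31, 4.45], [0, 2.66], [-2.55, 2.55]. Speed limits (rad/s): [2.57, 2.57, 3.14, 3.14, 3.14, 3.14].

### API

Orientations are given as a rotation vector (axis times angle).
In Python, from workcell import monitor, viewer, job gives the robot as it stands. The module is installed in compiled form; this text tells all that it offers.
- The arm moves only by the tool step_arm, never from a script. Its argument "series" is one flat list of numbers, 4 for each row, row after row: the shift along the tool's x, y, z in m, then the turn about the tool's z in rad. A call has 1 to 8 rows; each row is the pose to reach, as a shift and turn from the pose commanded when the call began, along the tool's axes at that moment; what a row does not reach only later rows make up. A row lasts 1/8 s, in which the tool goes at most 62.5 mm and 10.7 degrees, less where a joint would pass 70% of its speed; a pose out of reach is approached as far as the arm can. A call with a gripper value outside its range is refused whole. "gripper" is the opening, from 0 (shut) to 1 (fully open), set as the call begins (left out, the last holds). The fingers move at their own pace and stop on an object; "newtons" is the grip in N (left out, the last holds). Time passes only in rows, so rows that repeat a pose let the fingers close. It gives the time, the measured TCP pose, the force, the opening and the grip force at its end, in the units of the state.
- monitor.read_state(): the state, without advancing time (a new reading comes with each control period).
- viewer.read_camera(name): name is "scene" or "side" or "wrist"; returns a dict with "image" (480x640x3 uint8, red, green, blue), "intrinsics" (3x3 intrinsics, pixels), "distortion" ([k1, k2, p1, p2, k3] as OpenCV has them; the pictures are not rectified), "T" (4x4, takes a point from camera to world coordinates); the wrist camera has in their place "hand_eye" (4x4, takes a point from camera to tool coordinates, whose origin is the TCP and whose axes are the flange's). Camera axes: x right, y up, looking along -z (the intrinsics and any distortion apply to the point x, -y, -z); pixel columns grow to the right and rows downward; lengths in m; the calibration is good to about 2 mm. A picture is of the moment at which its call begins: read the wrist's pose just before it. There is no depth.
- job.finish_job(): hands the job in; it is judged then, once.
Trained networks look in a picture, given as the dict that the camera call returned (one of the last four; its "shot" number tells which), for a name from the list of things; names that differ only in an ending like _2 or _b are one class to them, and where a whole thing is asked for, a point or a joint stands for the part that bears it (a point fixed in the world has none). Each returns a list of dicts, best first, with "score" (0 to 1); they miss things now and then, are a little off and sometimes report something else, mostly with a low value. They report only what shows in the picture. A call takes as long as a camera call. They do not tell look-alikes from the thing itself.
- viewer.boxes_of(picture, label): "extent" ([centre column, centre row, width, height] in pixels, round what is visible of it).
- viewer.spot_point(picture, label): "point" ([column, row] in pixels: a listed point, or the origin of a listed thing).
The state is a dict: "time": time; "q": joint angles; "joint_vel": joint speeds; "joint_torque": joint torques, N m; "tool_pos": TCP position; "tcp_rot": TCP orientation; "wrist_force": force on the tool from outside, world axes, zero at the start; "torque": the same for the moment, N m; "width": opening from 0.0 (shut) to 1.0 (fully open); "grip_force": force on a finger pad.
Only numpy, scipy, OpenCV 4.12 (cv2) and the standard library are available. Lean on these libraries where they do the work, as an engineer would, in place of code of your own. Each camera call takes 0.05 s, during which the arm holds its last target. There are 200 camera calls.

## Working session

There is one attempt and no reset: what is moved stays moved. The work goes in short steps, Python scripts to look and compute and a tool call to move; the robot and the scene stay as the last step left them, time stands still between calls to the robot, and variables do not carry over. Pictures are saved under pics/ and viewed, at most 10 in all, crops included, and the job is handed in when it is done.

Besides the shell and the picture viewer there is one more tool, called after "Request:" as a command line: name --argument value ..., lists and objects as JSON in quotes. step_arm: Moves the arm, as the interface text tells. Its arguments: {"type":"object","properties":{"series":{"type":"array"},"gripper":{"type":"number"},"newtons":{"type":"number"}},"required":["series"]}

```bash
mkdir -p pics
cat > h.py <<'E'
import numpy as np, cv2
from scipy.spatial.transform import Rotation as R
from workcell import monitor, viewer, job
def camT(p, st=None):
    if 'T' in p: return np.array(p['T'])
    M=np.eye(4); M[:3,:3]=R.from_rotvec(st['tcp_rot']).as_matrix(); M[:3,3]=st['tool_pos']
    return M@np.array(p['hand_eye'])
def ray(p,uv,st=None):
    T=camT(p,st)
    u=cv2.undistortPoints(np.array([[uv]],float),np.array(p['intrinsics']),np.array(p['distortion'])).ravel()
    d=T[:3,:3]@np.array([u[0],-u[1],-1.]); return T[:3,3],d/np.linalg.norm(d)
def onz(p,uv,z,st=None):
    o,d=ray(p,uv,st); return o+d*(z-o[2])/d[2]
def tri(rs):
    A=sum(np.eye(3)-np.outer(d,d) for o,d in rs); b=sum((np.eye(3)-np.outer(d,d))@o for o,d in rs)
    return np.linalg.solve(A,b)
def proj(p,X,st=None):
    T=np.linalg.inv(camT(p,st)); c=T[:3,:3]@np.array(X)+T[:3,3]
    return cv2.projectPoints(np.array([[c[0],-c[1],-c[2]]]),np.zeros(3),np.zeros(3),np.array(p['intrinsics']),np.array(p['distortion']))[0].ravel()
def save(p,n,crop=None,s=1):
    im=p['image'][:,:,::-1]
    if crop: im=im[crop[1]:crop[3],crop[0]:crop[2]]
    cv2.imwrite('pics/'+n,cv2.resize(im,None,fx=s,fy=s,interpolation=cv2.INTER_CUBIC))
E
cat > a.py <<'E'
from h import *
np.set_printoptions(precision=4,suppress=True)
st=monitor.read_state(); print(st)
for n in ['scene','side','wrist']:
    p=viewer.read_camera(n); save(p,n+'0.png'); T=camT(p,st); print(n,T[:3,3],-T[:3,2])
    for l in ['shook','brake','spindle','tube_seat','shook_mid','shook_bend_a','brake_arm','pedal','bb_shell','valve_adapter','hanger']:
        try:
            r=viewer.spot_point(p,l); print(l,[(np.round(x['point']),round(x['score'],2)) for x in r[:4]])
        except Exception as e: print(l,e)
E
python3 a.py
```

```text
{'time': 0.0, 'q': array([-0.0369,  0.2648,  1.6054, -0.    ,  1.2737, -0.0369]), 'joint_vel': array([ 0.0002, -0.0001, -0.0013, -0.0018, -0.0011, -0.0007]), 'joint_torque': array([  0.0006, -51.5121, -36.7309,  -0.    ,   0.0131,   0.    ]), 'tool_pos': array([0.6743, 0.    , 0.2299]), 'tcp_rot': array([-2.2203, -2.2203,  0.0024]), 'wrist_force': array([-0.2003, -0.5535,  0.3779]), 'torque': array([-0.0077, -0.0695, -0.0243]), 'grip_force': 0.0, 'width': 1.001122382589652}
scene [0.8364 0.2411 0.911 ] [-0.3338 -0.364  -0.8695]
shook [(array([203., 186.]), 0.62), (array([233., 210.]), 0.58)]
brake [(array([399., 405.]), 0.7)]
spindle [(array([410., 391.]), 0.77)]
tube_seat [(array([365., 332.]), 0.71), (array([230., 209.]), 0.36)]
shook_mid [(array([202., 181.]), 0.6), (array([227., 211.]), 0.53)]
shook_bend_a [(array([402., 408.]), 0.74), (array([201., 194.]), 0.61), (array([199., 179.]), 0.58), (array([245., 206.]), 0.46)]
brake_arm it knows: bb_shell, brake, hanger, pedal, shook, shook_bend, shook_mid, spindle, tube_seat, valve_adapter
pedal [(array([234., 214.]), 0.74)]
bb_shell 
[... 771 characters left out ...]
spindle, tube_seat, valve_adapter
pedal []
bb_shell [(array([433., 315.]), 0.92)]
valve_adapter [(array([378., 381.]), 0.61), (array([258., 309.]), 0.42)]
hanger [(array([376., 249.]), 0.61)]
wrist [0.6746 0.0779 0.3724] [-0.0016 -0.3061 -0.952 ]
shook []
brake []
spindle []
tube_seat [(array([168.,  88.]), 0.78)]
shook_mid []
shook_bend_a [(array([181., 411.]), 0.4)]
brake_arm it knows: bb_shell, brake, hanger, pedal, shook, shook_bend, shook_mid, spindle, tube_seat, valve_adapter
pedal [(array([ 80., 470.]), 0.93)]
bb_shell [(array([338., 429.]), 0.87), (array([ 79., 468.]), 0.53), (array([166.,  90.]), 0.22)]
valve_adapter [(array([ 74., 275.]), 0.53)]
hanger [(array([351., 272.]), 0.73)]
```

View pics/scene0.png

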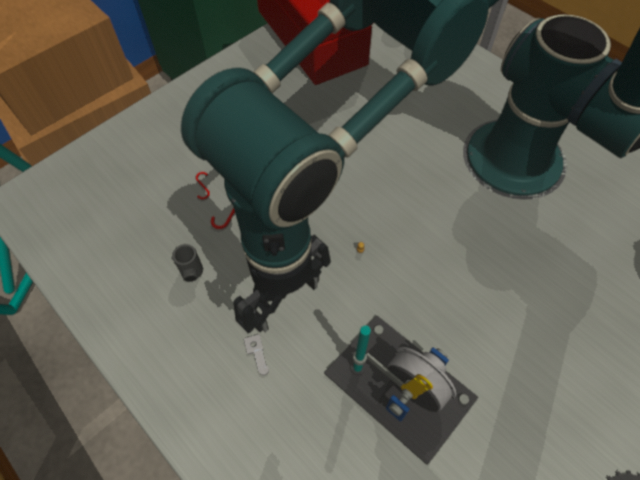

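View pics/side0.png

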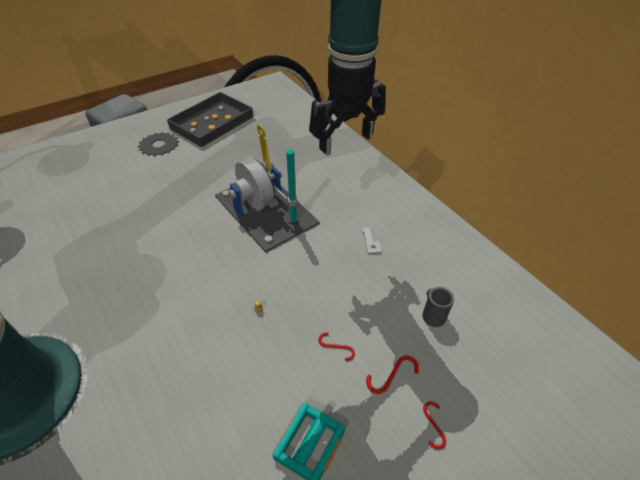

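Side view: three red S-hooks at (336,348), (392,374) and (434,424). The brake is at (267,200), the tube at (291,190) and the pedal at (310,440). In the scene view only two hooks show, at (203,186) and (222,217). Next I measure their sizes.

```bash
cat > b.py <<'E'
from h import *
np.set_printoptions(precision=4,suppress=True)
p=viewer.read_camera('side'); q=viewer.read_camera('scene')
for r in viewer.spot_point(p,'shook_bend_a'): print('bend',np.round(r['point'],1),round(r['score'],2),onz(p,r['point'],.004))
for r in viewer.spot_point(p,'shook_mid'): print('mid',np.round(r['point'],1),round(r['score'],2),onz(p,r['point'],.004))
hsv=cv2.cvtColor(p['image'],cv2.COLOR_RGB2HSV); m=((hsv[...,0]<6)|(hsv[...,0]>174))&(hsv[...,1]>140)
n,lab,s,c=cv2.connectedComponentsWithStats(m.astype(np.uint8))
for i in range(1,n):
    if s[i,4]<60: continue
    ys,xs=np.where(lab==i); W=np.array([onz(p,(x,y),.004)[:2] for x,y in zip(xs,ys)])
    w=W-W.mean(0); (ce,sz,an)=cv2.minAreaRect(W.astype(np.float32)*1000); print(c[i],s[i,4],W.mean(0),'rect',sz,an,'area mm2 approx')
for l in ['spindle','tube_seat','brake']:
    a=viewer.spot_point(p,l)[0]['point'];b=viewer.spot_point(q,l)[0]['point']; print(l,tri([ray(p,a),ray(q,b)]),np.round(a),np.round(b))
for l in ['pedal','bb_shell','valve_adapter','hanger']:
    print(l,[(onz(x,r['point'],0),round(r['score'],2)) for x in (p,q) for r in viewer.spot_point(x,l)[:2]])
save(p,'sidecrop.png',(300,310,460,460),5); save(p,'brk_side.png',(200,110,340,260),4); save(q,'brk_scene.png',(320,310,480,460),4)
a=cv2.imread('pics/brk_side.png');b=cv2.imread('pics/brk_scene.png'); h=600;cv2.imwrite('pics/brk.png',cv2.resize(np.hstack([a[:h,:],b[:h,:]]),(800,400)))
E
python3 b.py
```

```text
bend [375.6 384.8] 0.95 [ 0.5217 -0.3246  0.004 ]
bend [348.1 351.2] 0.77 [ 0.5194 -0.2474  0.004 ]
bend [427.9 410.2] 0.67 [ 0.567  -0.4061  0.004 ]
bend [406.  366.8] 0.66 [ 0.5875 -0.3277  0.004 ]
bend [325.9 337.5] 0.62 [ 0.5012 -0.2023  0.004 ]
mid [393.9 374.9] 0.89 [ 0.5597 -0.3278  0.004 ]
mid [336.2 346.9] 0.57 [ 0.5062 -0.2286  0.004 ]
mid [434.6 426.2] 0.54 [ 0.5583 -0.4312  0.004 ]
[335.8903 345.9548] 155 [ 0.5067 -0.2265] rect (25.993152618408203, 73.1744155883789) 22.02555274963379 area mm2 approx
[392.113  374.2435] 345 [ 0.5585 -0.3251] rect (37.4620475769043, 101.78890228271484) 85.70353698730469 area mm2 approx
[434.4008 425.8397] 237 [ 0.5587 -0.4301] rect (72.8555908203125, 26.51530647277832) 56.479469299316406 area mm2 approx
spindle [0.598  0.1884 0.1013] [267. 167.] [409. 390.]
tube_seat [0.6086 0.0946 0.1836] [289. 157.] [363. 336.]
brake [ 0.597   0.1919 -0.0018] [268. 200.] [400. 406.]
pedal [(array([ 0.3748, -0.3477,  0.    ]), 0.62), (array([ 0.5509, -0.3342,  0.    ]), 0.64)]
bb_shell [(array([ 0.6979, -0.2787,  0.    ]), 0.71), (array([ 0.6979, -0.2787,  0.    ]), 0.78)]
valve_adapter [(array([ 0.5247, -0.3236,  0.    ]), 0.49), (array([ 0.4234, -0.0797,  0.    ]), 0.42), (array([ 0.434 , -0.0762,  0.    ]), 0.54)]
hanger [(array([ 0.7134, -0.0733,  0.    ]), 0.78), (array([ 0.7153, -0.0726,  0.    ]), 0.97)]
```

View pics/sidecrop.png

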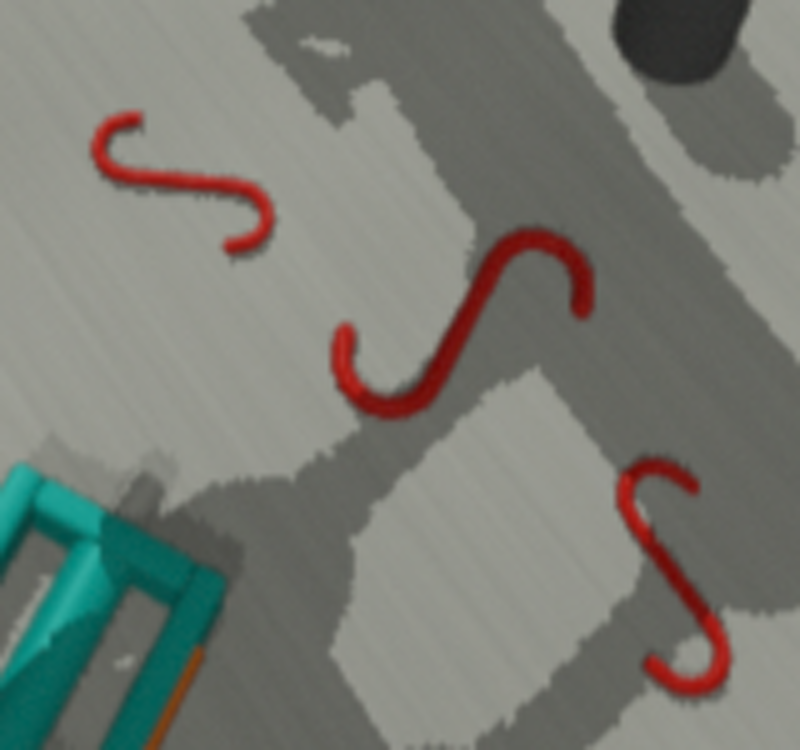

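View pics/brk.png

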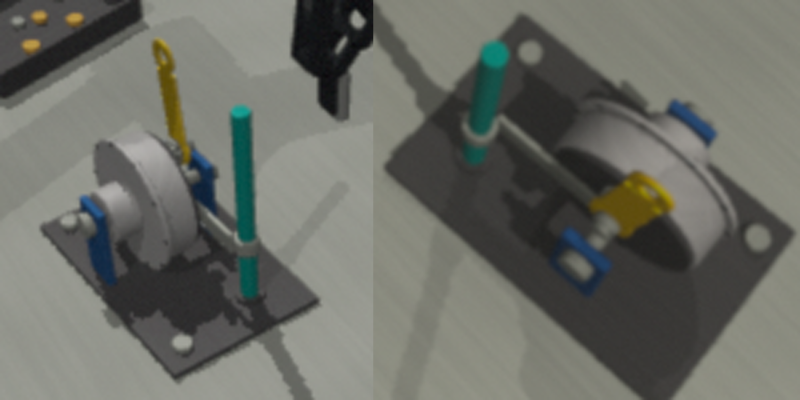

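The choice is between the hooks at (336,348), (392,374) and (434,424). The middle one measures about 102 mm long with bends 66 mm apart, and the others are 73 mm, so I take (392,374). In the crops, the yellow arm leans to +y with its eye on top, and the tube stands at -y. Going above the hook.

Request:
step_arm --series '[-0.06,-0.02,0,0.14,-0.12,-0.04,0.02,0.28,-0.18,-0.06,0.04,0.42,-0.24,-0.085,0.06,0.56,-0.3,-0.105,0.08,0.72,-0.326,-0.115,0.1,0.9,-0.326,-0.115,0.1,1.06,-0.326,-0.115,0.1,1.06]' --gripper 0.4 --newtons 40

```text
time: 3.55
tool_pos: [0.5595, -0.3266, 0.1308]
tcp_rot: [-3.039, -0.794, 0.001]
wrist_force: [0.2, 0.4, 0.6]
width: 0.4
grip_force: 0.0
```

```bash
cat > c.py <<'E'
from h import *
np.set_printoptions(precision=4,suppress=True)
st=monitor.read_state(); p=viewer.read_camera('wrist'); save(p,'wr1.png'); print(st['time'],st['tool_pos'],st['tcp_rot'],st['q'],st['wrist_force'],st['width'])
for l in ['shook_mid','shook_bend_a']:
  for r in viewer.spot_point(p,l): print(l,np.round(r['point'],1),round(r['score'],2),onz(p,r['point'],.004,st))
hsv=cv2.cvtColor(p['image'],cv2.COLOR_RGB2HSV); m=((hsv[...,0]<6)|(hsv[...,0]>174))&(hsv[...,1]>140)
n,lab,s,c=cv2.connectedComponentsWithStats(m.astype(np.uint8))
for i in range(1,n):
    if s[i,4]<300: continue
    ys,xs=np.where(lab==i); W=np.array([onz(p,(x,y),.004,st)[:2] for x,y in zip(xs[::3],ys[::3])])
    ce,sz,an=cv2.minAreaRect(W.astype(np.float32)*1000); print(c[i],s[i,4],W.mean(0),'rect',ce,sz,an)
    d=W-W.mean(0); w=d[np.hypot(*d.T)<.02]; u=np.linalg.svd(w)[2][0]; print('shank ang',np.degrees(np.arctan2(u[1],u[0])))
E
python3 c.py
```

```text
3.55 [ 0.5595 -0.3266  0.1308] [-3.039  -0.794   0.0007] [-0.5669  0.2905  1.7626  0.0001  1.0893  0.4927] [0.2244 0.438  0.5982] 0.399804155232582
shook_mid [156.1 224.4] 0.9 [ 0.5099 -0.2243  0.004 ]
shook_mid [312.5 236. ] 0.67 [ 0.5572 -0.3263  0.004 ]
shook_mid [429.8 298.3] 0.65 [ 0.5578 -0.428   0.004 ]
shook_bend_a [442.4 318.1] 0.91 [ 0.5487 -0.4463  0.004 ]
shook_bend_a [336.  194.1] 0.69 [ 0.5917 -0.3257  0.004 ]
shook_bend_a [123.2 226.3] 0.68 [ 0.4967 -0.2036  0.004 ]
shook_bend_a [288.4 270.3] 0.67 [ 0.5255 -0.3237  0.004 ]
shook_bend_a [191.6 233.6] 0.65 [ 0.5162 -0.2496  0.004 ]
[313.3905 228.7664] 2200 [ 0.561  -0.3242] rect (558.065185546875, -324.5045471191406) (37.89059829711914, 102.56725311279297) 85.89007568359375
shank ang -154.56149813119913
[156.7937 228.1484] 1105 [ 0.5075 -0.2259] rect (507.32598876953125, -225.79611206054688) (27.10519790649414, 74.34479522705078) 21.248252868652344
shank ang 141.20371717186842
[429.6983 293.6169] 958 [ 0.5606 -0.4262] rect (560.0940551757812, -427.19439697265625) (74.48665618896484, 26.99540138244629) 57.15782928466797
shank ang -93.47185755481378
```

Request:
step_arm --series '[0,-0.002,0.03,0.05,0,-0.002,0.06,0.05,0,-0.002,0.09,0.05,0,-0.002,0.115,0.05,0,-0.002,0.125,0.05,0,-0.002,0.128,0.05,0,-0.002,0.128,0.05]'

```text
time: 4.58
tool_pos: [0.5599, -0.3245, 0.0043]
tcp_rot: [3.057, 0.718, 0.002]
wrist_force: [-0.9, -0.1, -0.6]
width: 0.404
grip_force: 0.0
```

Request:
step_arm --series '[0,0,0.001,0,0,0,0.001,0,0,0,0.001,0,0,0,0.001,0,0,0,0.001,0,0,0,0.001,0]' --gripper 0 --newtons 100

```text
time: 5.32
tool_pos: [0.5597, -0.3247, 0.0038]
tcp_rot: [3.058, 0.717, 0.002]
wrist_force: [-1.3, 1.1, 5.1]
width: 0.028
grip_force: 96.0
```

Request:
step_arm --series '[0,0,0,0,0,0,0,0,0,0,0.001,0,0,0,0.002,0,0,0,0.003,0,0,0,0.003,0]' --gripper 0.3 --newtons 60

```text
time: 6.08
tool_pos: [0.5589, -0.3242, -0.0001]
tcp_rot: [-3.058, -0.717, 0.001]
wrist_force: [-2.1, 1.1, 5.2]
width: 0.299
grip_force: 2.6
```

```bash
python3 c.py | head -4; python3 -c "
from h import *
im=cv2.imread('pics/wr1.png');cv2.imwrite('pics/wr1c.png',cv2.resize(im[140:400,180:460],None,fx=2,fy=2))"
```

```text
6.075 [ 0.5589 -0.3242 -0.0001] [-3.0582 -0.7174  0.0006] [-0.5642  0.4353  1.8415 -0.0001  0.8653  0.5459] [-2.0976  1.1113  5.2394] 0.29897411450894007
shook_mid [316.6 326.5] 0.84 [ 0.559  -0.3255  0.004 ]
shook_mid [ 46.1 326.1] 0.79 [ 0.5085 -0.2262  0.004 ]
shook_bend_a [504.  373.3] 0.86 [ 0.5737 -0.407   0.004 ]
```

View pics/wr1c.png

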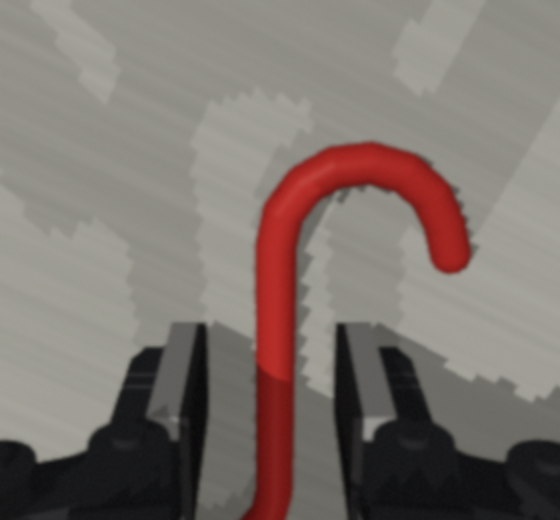

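The crop shows the big red hook's shank centred between the open pads at about (277,430) of the crop and parallel to them. Closing.

Request:
step_arm --series '[0,0,-0.001,0,0,0,-0.001,0,0,0,-0.001,0,0,0,-0.001,0,0,0,-0.001,0,0,0,-0.001,0]' --gripper 0 --newtons 60

```text
time: 6.98
tool_pos: [0.5593, -0.3244, 0.0007]
tcp_rot: [3.058, 0.717, 0.001]
wrist_force: [-0.3, 0.8, 5.0]
width: 0.06
grip_force: 59.0
```

Request:
step_arm --series '[0,0,-0.01,0,0,0,-0.02,0,0,0,-0.04,0,0,0,-0.06,0,0,0,-0.09,0,0,0,-0.12,0,0,0,-0.12,0]'

```text
time: 7.85
tool_pos: [0.5617, -0.326, 0.1254]
tcp_rot: [3.053, 0.716, 0.009]
wrist_force: [-0.4, -0.4, -0.8]
width: 0.056
grip_force: 58.8
```

```bash
cat > d.py <<'E'
from h import *
np.set_printoptions(precision=4,suppress=True)
st=monitor.read_state(); p=viewer.read_camera('side'); w=viewer.read_camera('wrist')
print(st['time'],st['tool_pos'],st['wrist_force'],st['width'],st['grip_force'])
c=proj(p,st['tool_pos']).astype(int); print(c)
im=p['image'][:,:,::-1][max(0,c[1]-60):c[1]+60,c[0]-60:c[0]+60]; im=cv2.resize(im,(400,400)); im2=cv2.resize(w['image'][:,:,::-1][200:440,200:440],(400,400)); cv2.imwrite('pics/held.png',np.hstack([im,im2]))
E
python3 d.py
```

```text
7.85 [ 0.5617 -0.326   0.1254] [-0.4307 -0.3666 -0.8271] 0.05621755310138122 58.80422830581665
[404 338]
```

View pics/held.png

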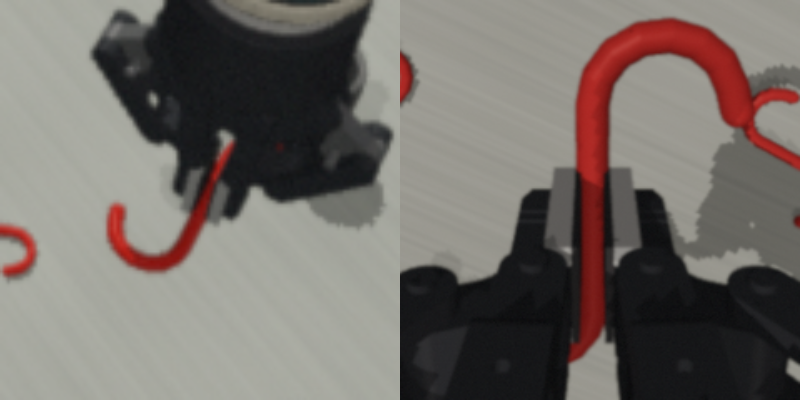

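The side crop shows the hook hanging in the fingers, clear of the table. The wrist crop shows the shank straight between the pads at (592,250), with the bend at (660,60). Fitting its pose in the hand.

```bash
cat > fit.py <<'E'
from h import *
from scipy.optimize import least_squares
np.set_printoptions(precision=4,suppress=True)
def curve():  # centreline, hook frame (origin mid)
    th=np.radians(np.linspace(-60,-225,34)); a=np.c_[-.032+.016*np.cos(th),.016*np.sin(th)]
    lip=a[-1]+np.linspace(0,.006,5)[1:,None]*np.array([[.7071,.7071]])
    half=np.vstack([np.linspace(0,1,15)[:-1,None]*a[0],a,lip]); P=np.vstack([-half[::-1],half[1:]])
    return np.c_[P,np.zeros(len(P))]
C=curve()
def projs(p,X,T):
    Ti=np.linalg.inv(T); c=X@Ti[:3,:3].T+Ti[:3,3]
    return cv2.projectPoints(c*[1,-1,-1],np.zeros(3),np.zeros(3),np.array(p['intrinsics']),np.array(p['distortion']))[0][:,0]
def redmask(p):
    hsv=cv2.cvtColor(p['image'],cv2.COLOR_RGB2HSV)
    return (((hsv[...,0]<6)|(hsv[...,0]>174))&(hsv[...,1]>140)&(hsv[...,2]>50)).astype(np.uint8)
def fit(views,st,x0):
    # views: (pic) ; x = tx,ty,tz, rotvec in world
    data=[]
    X0=C@R.from_rotvec(x0[3:]).as_matrix().T+x0[:3]
    for p in views:
        T=camT(p,st); uv=projs(p,X0,T); m=redmask(p); near=np.zeros_like(m)
        cv2.polylines(near,[uv.astype(np.int32)],False,1,45 if 'T' not in p else 14); m&=near
        ys,xs=np.where(m); k=max(1,len(xs)//400); data.append((p,T,np.c_[xs,ys][::k].astype(float),cv2.distanceTransform(1-m,cv2.DIST_L2,5)))
    def res(x):
        X=C@R.from_rotvec(x[3:]).as_matrix().T+x[:3]; o=[]
        for p,T,px,dt in data:
            uv=projs(p,X,T); s=1 if 'T' not in p else 1.5
            o.append(s*np.sqrt(((px[:,None]-uv[None])**2).sum(2)).min(1))
            v=cv2.remap(dt,uv[:,0].astype(np.float32),uv[:,1].astype(np.float32),cv2.INTER_LINEAR,borderMode=cv2.BORDER_REPLICATE).ravel()
            o.append(2*s*np.minimum(v,5))
        return np.concatenate(o)
    r=least_squares(res,x0,x_scale=[.005]*3+[.05]*3,diff_step=1e-4,loss='soft_l1',f_scale=5)
    return r.x,r.cost,[len(d[2]) for d in data]
def report(x,st):
    M=R.from_rotvec(x[3:]).as_matrix(); Rt=R.from_rotvec(st['tcp_rot']).as_matrix()
    a,b=x[:3]+M@[-.032,0,0],x[:3]+M@[.032,0,0]
    print('mid',x[:3],'yaw',np.degrees(np.arctan2(M[1,0],M[0,0])),'normal',M[:,2],'a',a,'b',b)
    print('mid in tool',Rt.T@(x[:3]-st['tool_pos']))
E
cat > e.py <<'E'
from fit import *
st=monitor.read_state(); w=viewer.read_camera('wrist'); s=viewer.read_camera('side')
x0=np.r_[st['tool_pos']+[0,0,.004],0,0,np.radians(-4)]
for v in ([w],[w,s]):
    x,c,n=fit(v,st,x0); print(c,n); report(x,st)
print(st['tool_pos'],st['tcp_rot'])
E
python3 e.py
```

```text
5292.043373512623 [407]
mid [ 0.561  -0.3241  0.1316] yaw -2.3535148372491093 normal [-0.1274  0.293   0.9476] a [ 0.5294 -0.3228  0.127 ] b [ 0.5926 -0.3254  0.1363]
mid in tool [ 0.0018  0.0005 -0.0105]
7403.652095491482 [407, 256]
mid [ 0.5586 -0.3253  0.1252] yaw -3.1395963257619743 normal [-0.0343  0.1641  0.9858] a [ 0.5267 -0.3236  0.1238] b [ 0.5905 -0.3271  0.1266]
mid in tool [-0.001   0.0005 -0.004 ]
[ 0.5592 -0.3244  0.1211] [3.0576 0.7172 0.0015]
```

```bash
cat > f.py <<'E'
from fit import *
s=viewer.read_camera('side'); q=viewer.read_camera('scene')
np.save('pics_s.npy',s['image'])
def mask(p,lo,hi,c,r):
    h=cv2.cvtColor(p['image'],cv2.COLOR_RGB2HSV); m=cv2.inRange(h,lo,hi); k=np.zeros_like(m); cv2.circle(k,c,r,255,-1); return m&k
res={}
for p,n,yc,tc in ((s,'s',(267,150),(291,175)),(q,'q',(410,388),(363,340))):
    my=mask(p,(20,120,60),(33,255,255),yc,45); mt=mask(p,(80,120,40),(95,255,255),tc,48)
    res[n]=(p,my,mt); 
    for m in (my,mt):
        ys,xs=np.where(m); print(n,len(xs),xs.min(),xs.max(),ys.min(),ys.max(), xs[ys<=ys.min()+2].mean())
def tubeproj(p,x,y,z): return proj(p,[x,y,z])
# fit tube: minimise silhouettes: axis x,y using mask centroid lines
def rt(v):
    o=[]
    for n in 'sq':
        p,my,mt=res[n]; ys,xs=np.where(mt)
        # axis line between z=.06 and .2
        a,b=proj(p,[v[0],v[1],.06]),proj(p,[v[0],v[1],.2]); d=(b-a)/np.linalg.norm(b-a); nrm=np.array([-d[1],d[0]])
        P=np.c_[xs,ys]-a; o.append((P@nrm).mean()); o.append(((P@d).max()-np.linalg.norm(b-a))*.2)
    return o
r=least_squares(rt,[.6086,.0946],x_scale=.01,diff_step=1e-4); print('tube',r.x,r.fun)
def ring(x,y,yaw,th):
    ex=np.array([np.cos(yaw),np.sin(yaw),0]);ey=np.array([-np.sin(yaw),np.cos(yaw),0]);t=np.linspace(0,2*np.pi,40)
    c=np.array([x,y,.104])+.085*(np.sin(th)*ey+np.cos(th)*np.array([0,0,1]))
    return np.vstack([c+.015*(np.cos(k)*ey+np.sin(k)*np.array([0,0,1]))+sx*ex for sx in (-.002,.002) for k in t]),c
def draw(p,pts):
    uv=np.array([proj(p,X) for X in pts]); m=np.zeros((480,640),np.uint8)
    cv2.fillConvexPoly(m,cv2.convexHull((uv*16).astype(np.int32)),255,shift=4); return m
best=[]
tx,ty=r.x
for yaw in np.radians(np.arange(0,14,2)):
  sx,sy=tx-.098*np.sin(yaw)*1,ty+.098*np.cos(yaw)
  for th in np.arange(.04,.66,.03):
    cost=0
    for n in 'sq':
        p,my,_=res[n]; pts,c=ring(sx,sy,yaw,th); m=draw(p,pts)
        # arm bar
        bar=np.vstack([pts,[np.array([sx,sy,.12])]]); mb=draw(p,bar)
        miss=((m>0)&(cv2.dilate(my,np.ones((3,3)))==0)).sum(); extra=((my>0)&(mb==0)).sum(); cost+=miss+extra
    best.append((cost,np.degrees(yaw),th,sx,sy,c))
for b in sorted(best,key=lambda b:b[0])[:6]: print(b)
E
python3 f.py
```

```text
s 111 261 270 145 170 262.44444444444446
s 376 259 313 140 221 259.0
q 408 401 432 375 398 418.88461538461536
q 343 354 370 326 371 365.30434782608694
tube [0.6083 0.094 ] [ 0.0734  2.3603 -0.0353  1.1441]
(np.int64(325), np.float64(4.0), np.float64(0.1), np.float64(0.601494487851381), np.float64(0.19171620139034157), array([0.6009, 0.2002, 0.1886]))
(np.int64(337), np.float64(4.0), np.float64(0.13000000000000003), np.float64(0.601494487851381), np.float64(0.19171620139034157), array([0.6007, 0.2027, 0.1883]))
(np.int64(347), np.float64(4.0), np.float64(0.07), np.float64(0.601494487851381), np.float64(0.19171620139034157), array([0.6011, 0.1976, 0.1888]))
(np.int64(349), np.float64(2.0), np.float64(0.1), np.float64(0.6049104716014603), np.float64(0.19189522551275018), array([0.6046, 0.2004, 0.1886]))
(np.int64(351), np.float64(2.0), np.float64(0.07), np.float64(0.6049104716014603), np.float64(0.19189522551275018), array([0.6047, 0.1978, 0.1888]))
(np.int64(369), np.float64(4.0), np.float64(0.16000000000000003), np.float64(0.601494487851381), np.float64(0.19171620139034157), array([0.6005, 0.2052, 0.1879]))
```

Request:
step_arm --series '[0.02,-0.03,-0.05,-0.15,0.05,-0.08,-0.1,-0.32,0.08,-0.13,-0.13,-0.48,0.115,-0.18,-0.14,-0.64,0.15,-0.235,-0.14,-0.8,0.185,-0.29,-0.14,-0.96,0.22,-0.35,-0.14,-1.12,0.254,-0.409,-0.14,-1.28]'

```text
time: 9.15
tool_pos: [0.602, 0.1239, 0.259]
tcp_rot: [-2.018, -2.407, 0.002]
wrist_force: [0.6, -1.0, -0.2]
width: 0.053
grip_force: 58.7
```

Request:
step_arm --series '[0,0,0,-0.16,0,0,0,-0.32,0,0,0,-0.48,0,0,0,-0.64,0,0,0,-0.8,0,0,0,-0.96,0,0,0,-1.05,0,0,0,-1.05]'

```text
time: 10.15
tool_pos: [0.602, 0.1219, 0.259]
tcp_rot: [-0.549, -3.091, 0.001]
wrist_force: [-0.7, -0.6, -0.8]
width: 0.056
grip_force: 58.7
```

```bash
cat > g.py <<'E'
from fit import *
import sys
st=monitor.read_state(); w=viewer.read_camera('wrist'); s=viewer.read_camera('side'); q=viewer.read_camera('scene')
print(st['time'],st['tool_pos'],st['tcp_rot'],st['q'],st['wrist_force'],st['width'],st['grip_force'])
Rt=R.from_rotvec(st['tcp_rot']).as_matrix(); print('toolx ang',np.degrees(np.arctan2(Rt[1,0],Rt[0,0])))
hx=np.degrees(np.arctan2(Rt[1,0],Rt[0,0]))-30
import pickle; pickle.dump((st,{k:{kk:v[kk] for kk in v} for k,v in dict(w=w,s=s,q=q).items()}),open(sys.argv[1]+'.pkl','wb'))
x0=np.r_[st['tool_pos']+[0,0,.004],0,0,np.radians(hx)]
for v in ([w],[s],[q],[w,s,q]):
    x,c,n=fit(v,st,x0); print(c,n); report(x,st)
im=w['image'][:,:,::-1].copy()
for u in projs(w,C@R.from_rotvec(x[3:]).as_matrix().T+x[:3],camT(w,st)): cv2.circle(im,(int(u[0]),int(u[1])),1,(255,0,0),-1)
cv2.imwrite('pics/%s_w.png'%sys.argv[1],im)
for l in ('tube_seat','spindle'):
    for r in viewer.spot_point(w,l)[:2]: print(l,np.round(r['point']),r['score'])
E
python3 g.py s1
```

```text
10.15 [0.602  0.1219 0.259 ] [-0.5494 -3.0911  0.0012] [ 0.1593  0.1355  1.7055 -0.      1.3028 -1.0597] [-0.6591 -0.613  -0.7809] 0.05558034464652413 58.715452551841736
toolx ang 159.8441958335782
5280.61917656965 [402]
mid [0.6014 0.1209 0.2663] yaw 129.54313102265104 normal [-0.1165 -0.1033  0.9878] a [0.6218 0.0962 0.2661] b [0.581  0.1455 0.2665]
mid in tool [ 0.0002 -0.0012 -0.0074]
585.9134048702415 [205]
mid [0.6    0.1158 0.2664] yaw 129.20002765731118 normal [-0.0018  0.0082  1.    ] a [0.6202 0.091  0.2666] b [0.5798 0.1406 0.2662]
mid in tool [-0.0002 -0.0064 -0.0074]
2644.2494538352003 [302]
mid [0.603  0.1221 0.2661] yaw 130.18215392290261 normal [0.0403 0.0619 0.9973] a [0.6236 0.0977 0.2668] b [0.5823 0.1466 0.2654]
mid in tool [-0.0009  0.0005 -0.0071]
8716.693718806957 [402, 205, 302]
mid [0.6023 0.1209 0.2634] yaw 130.13252968491273 normal [-0.0281 -0.0315  0.9991] a [0.6229 0.0965 0.2632] b [0.5817 0.1454 0.2636]
mid in tool [-0.0006 -0.0008 -0.0044]
tube_seat [273. 286.] 0.72
spindle [397. 191.] 0.94
```

View pics/s1_w.png

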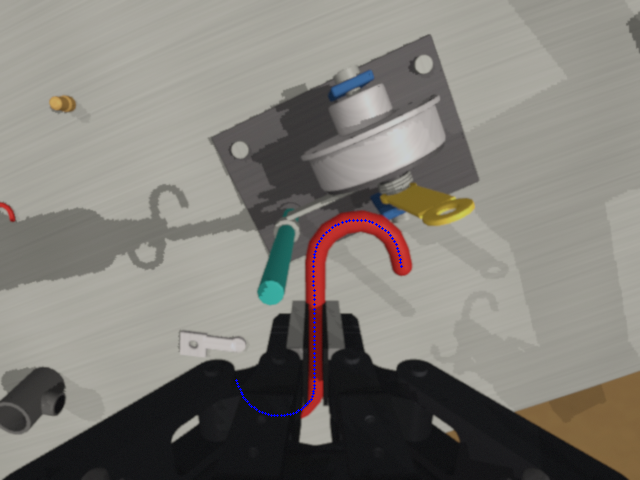

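The hook is held level and the overlay matches it. The tube top is at (271,292), the eye ring at (447,211) with its hole visible, and the base's far edge runs from (210,138) to (432,36). Now I fit the brake.

```bash
cat > brk.py <<'E'
from fit import *
import pickle
def tube_top(w,st,uv): return onz(w,uv,.2,st)
def ymask(p,c,r):
    h=cv2.cvtColor(p['image'],cv2.COLOR_RGB2HSV); m=cv2.inRange(h,(20,120,60),(33,255,255)); k=np.zeros_like(m); cv2.circle(k,c,r,255,-1); return m&k
t=np.linspace(0,2*np.pi,41)[:-1]
def ring(x,y,yaw,th,r,xs):
    ex=np.array([np.cos(yaw),np.sin(yaw),0]);ey=np.array([-np.sin(yaw),np.cos(yaw),0]);z=np.array([0,0,1.])
    c=np.array([x,y,.104])+.085*(np.sin(th)*ey+np.cos(th)*z)
    return np.vstack([c+r*(np.cos(t)[:,None]*ey+np.sin(t)[:,None]*z)+s*ex for s in xs]),c
def hullmask(p,T,pts):
    m=np.zeros((480*2,640*2),np.uint8); uv=projs(p,pts,T)*2
    cv2.fillConvexPoly(m,cv2.convexHull((uv*16).astype(np.int32)),255,shift=4); return m
def holemask(p,T,x,y,yaw,th):
    a=ring(x,y,yaw,th,.0065,[-.002])[0];b=ring(x,y,yaw,th,.0065,[.002])[0]
    return hullmask(p,T,a)&hullmask(p,T,b)
def cost(v,views):
    x,y,yaw,th=v; tot=0
    P,c=ring(x,y,yaw,th,.015,[-.002,.002])
    for p,T,m2,wt in views:
        D=hullmask(p,T,P); H=holemask(p,T,x,y,yaw,th); D=D&~H
        big=np.vstack([ring(x,y,yaw,th,.0165,[-.002,.002])[0]]); reg=hullmask(p,T,np.vstack([ring(x,y,yaw,th,.022,[-.002,.002])[0]]))
        # region: beyond the bar: keep only points with along-arm >= -0.2r  (project eye centre half plane)
        a=projs(p,np.array([c, c+.02*(c-np.array([x,y,.104]))/.085]),T)*2; d=a[1]-a[0]
        X,Y=np.meshgrid(np.arange(1280),np.arange(960)); half=((X-a[0,0])*d[0]+(Y-a[0,1])*d[1])>-0.3*(d@d)
        tot+=wt*(((D>0)!=(m2>0))&(reg>0)&half).sum()/max(1,(D>0).sum())
    return tot
E
cat > f2.py <<'E'
from brk import *
from scipy.optimize import minimize
st,d=pickle.load(open('s1.pkl','rb')); w=d['w']
tt=tube_top(w,st,(271,292.5)); print('tube top',tt)
c=[onz(w,u,.006,st) for u in ((210,138),(432,36),(480,180))]; e=c[1]-c[0]; print('base edge',np.linalg.norm(e),np.linalg.norm(c[2]-c[1]),'yaw',np.degrees(np.arctan2(e[1],e[0]))-90, c)
m=ymask(w,(435,205),60); m2=cv2.resize(m,None,fx=2,fy=2,interpolation=cv2.INTER_LINEAR)>127
views=[(w,camT(w,st),m2,1)]
yaw0=np.arctan2(e[1],e[0])-np.pi/2
ex=np.array([np.cos(yaw0),np.sin(yaw0)]);ey=np.array([-np.sin(yaw0),np.cos(yaw0)])
s0=tt[:2]+.098*ey
best=min(((cost([s0[0],s0[1],yaw0,th],views),th) for th in np.arange(.05,.65,.02))); print(best)
for off in (0,):
  r=minimize(lambda v:cost([v[0],v[1],yaw0,v[2]],views)+((v[0]-s0[0])**2+(v[1]-s0[1])**2)/.003**2*.05,[s0[0],s0[1],best[1]],method='Nelder-Mead',options=dict(initial_simplex=[[s0[0],s0[1],best[1]],[s0[0]+.004,s0[1],best[1]],[s0[0],s0[1]+.004,best[1]],[s0[0],s0[1],best[1]+.06]]))
  print('spindle0',s0,'fit',r.x,r.fun,'eye',ring(r.x[0],r.x[1],yaw0,r.x[2],.015,[0])[1])
E
python3 f2.py
```

```text
tube top [0.607  0.0931 0.2   ]
base edge 0.23045053426571738 0.14596869687254238 yaw 3.477534205532237 [array([0.5084, 0.0455, 0.006 ]), array([0.4944, 0.2755, 0.006 ]), array([0.64 , 0.286, 0.006])]
(np.float64(0.20579399141630902), np.float64(0.11000000000000001))
spindle0 [0.6011 0.1909] fit [0.5992 0.1912 0.1033] 0.13704606880014508 eye [0.5987 0.1999 0.1885]
```

Request:
step_arm --series '[0.006,0.018,0.01,0,0.012,0.0365,0.02,0,0.012,0.0365,0.03,0,0.012,0.0365,0.036,0,0.012,0.0365,0.036,0]'

```text
time: 11.02
tool_pos: [0.6032, 0.1601, 0.2232]
tcp_rot: [-0.548, -3.092, 0.001]
wrist_force: [0.3, 0.3, -1.1]
width: 0.059
grip_force: 58.8
```

```bash
python3 g.py s2 | grep -v -e spindle -e tube
cat > f3.py <<'E'
from brk import *
import sys
from scipy.optimize import minimize
# joint look: eye fit from wrist picture; args: name
st,d=pickle.load(open(sys.argv[1]+'.pkl','rb')); w=d['w']; T=camT(w,st)
yaw=np.radians(3.5); s0=np.array([.600,.191])
u=projs(w,ring(s0[0],s0[1],yaw,.10,.015,[0])[1][None],T)[0].astype(int); print('eye px',u)
m=ymask(w,tuple(int(k) for k in u),90); m2=cv2.resize(m,None,fx=2,fy=2,interpolation=cv2.INTER_LINEAR)>127
views=[(w,T,m2,1)]
r=minimize(lambda v:cost([v[0],v[1],yaw,v[2]],views)+((v[0]-s0[0])**2+(v[1]-s0[1])**2)/.003**2*.05,[*s0,.1],method='Nelder-Mead',options=dict(initial_simplex=[[s0[0],s0[1],.1],[s0[0]+.003,s0[1],.1],[s0[0],s0[1]+.003,.1],[s0[0],s0[1],.16]]))
P,c=ring(r.x[0],r.x[1],yaw,r.x[2],.015,[-.002,.002]); print('fit',r.x,r.fun,'eye',c)
im=cv2.imread('pics/%s_w.png'%sys.argv[1])
for uu in np.vstack([projs(w,P,T),projs(w,ring(r.x[0],r.x[1],yaw,r.x[2],.0065,[-.002,.002])[0],T)]): cv2.circle(im,(int(uu[0]),int(uu[1])),1,(0,0,255),-1)
cv2.imwrite('pics/%s_o.png'%sys.argv[1],cv2.resize(im[80:380,160:560],None,fx=2,fy=2))
E
python3 f3.py s2
```

```text
11.025 [0.6032 0.1601 0.2232] [-0.5481 -3.0917  0.0015] [ 0.2197  0.175   1.7264 -0.0003  1.2421 -1.0002] [ 0.3001  0.2509 -1.1413] 0.05911380993600798 58.79038989543915
toolx ang 159.89584983043264
5122.060775386376 [405]
mid [0.6034 0.1598 0.2286] yaw 131.59243597705586 normal [-0.1499 -0.1989  0.9685] a [0.6246 0.1358 0.227 ] b [0.5822 0.1837 0.2302]
mid in tool [-0.0003 -0.0002 -0.0055]
547.1706773343545 [192]
mid [0.6044 0.1598 0.2271] yaw 131.12026837957654 normal [ 0.0182 -0.0077  0.9998] a [0.6255 0.1357 0.2266] b [0.5834 0.1839 0.2277]
mid in tool [-0.0013  0.0002 -0.004 ]
3295.5576324286853 [336]
mid [0.603  0.1585 0.2263] yaw 126.77502237275792 normal [ 0.2216 -0.0744  0.9723] a [0.6218 0.1334 0.2201] b [0.5842 0.1837 0.2325]
mid in tool [-0.0004 -0.0015 -0.0031]
9097.369415790212 [405, 192, 336]
mid [0.6039 0.1594 0.2278] yaw 130.3337337985744 normal [-0.0677 -0.0577  0.996 ] a [0.6246 0.135  0.2277] b [0.5832 0.1838 0.2278]
mid in tool [-0.0009 -0.0004 -0.0046]
eye px [390 253]
fit [0.5992 0.1911 0.1128] 0.3891703624541959 eye [0.5986 0.2006 0.1885]
```

View pics/s2_o.png

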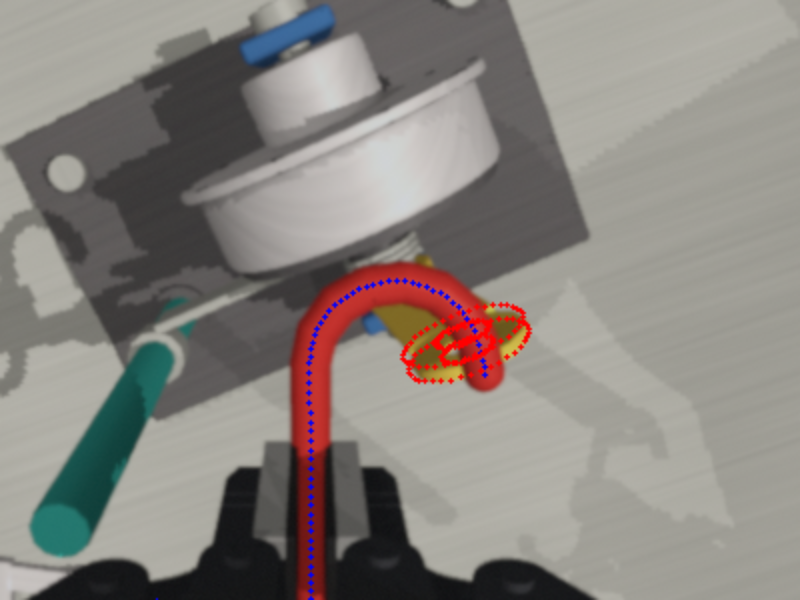

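The overlay puts the hook tip about 8 mm to the drum side of the eye (ring at about (466,343) in the crop) and in line with the hole. Descending to hole height.

Request:
step_arm --series '[0.002,-0.001,0.006,0,0.002,-0.001,0.013,0,0.002,-0.001,0.02,0,0.002,-0.001,0.027,0,0.002,-0.001,0.034,0,0.002,-0.001,0.039,0,0.002,-0.001,0.039,0]'

```text
time: 12.15
tool_pos: [0.6012, 0.1601, 0.1846]
tcp_rot: [-0.548, -3.092, 0.001]
wrist_force: [-0.2, -0.0, 0.1]
width: 0.059
grip_force: 58.8
```

```bash
python3 g.py s3 | tail -3; python3 f3.py s3
```

```text
mid in tool [-0.0007 -0.0004 -0.0048]
tube_seat [174. 382.] 0.87
spindle [359. 237.] 0.93
eye px [410 290]
fit [0.5992 0.1908 0.1128] 0.11761266865995185 eye [0.5986 0.2004 0.1885]
```

View pics/s3_o.png

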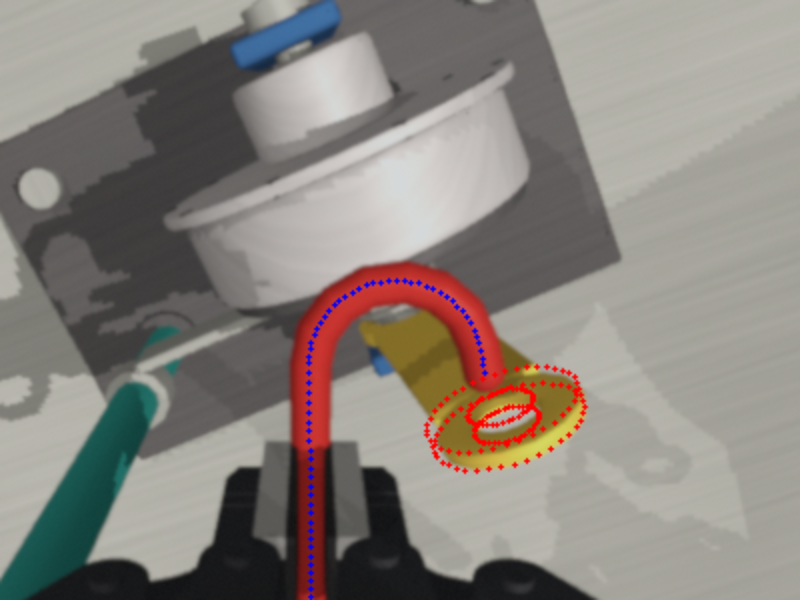

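The tip sits right in front of the hole (hole at (503,415), tip at (487,375)), and the lip points at it. Feeding it in slowly.

Request:
step_arm --series '[-0.0018,0.0008,0,0,-0.0032,0.0014,0,0,-0.0046,0.002,0,0,-0.0055,0.0024,0,0,-0.0055,0.0024,0,0]'

```text
time: 13.02
tool_pos: [0.6076, 0.1605, 0.1852]
tcp_rot: [-0.548, -3.093, 0.0]
wrist_force: [0.6, -1.0, -0.4]
width: 0.054
grip_force: 58.8
```

Request:
step_arm --series '[-0.0007,0.0003,0,0,-0.0014,0.0006,0,0,-0.0018,0.0008,0,0,-0.0018,0.0008,0,0]'

```text
time: 13.52
tool_pos: [0.6095, 0.1606, 0.1853]
tcp_rot: [-0.548, -3.093, 0.0]
wrist_force: [0.6, -0.2, -0.9]
width: 0.055
grip_force: 58.8
```

Request:
step_arm --series '[-0.0014,0.0006,0,0,-0.0028,0.0012,0,0,-0.0037,0.0016,0,0,-0.0037,0.0016,0,0]'

```text
time: 14.02
tool_pos: [0.6136, 0.1609, 0.1852]
tcp_rot: [-0.548, -3.093, 0.0]
wrist_force: [0.2, 0.1, -0.3]
width: 0.058
grip_force: 58.8
```

```bash
python3 g.py s4 | tail -4; python3 f3.py s4
```

```text
mid in tool [-0.0006 -0.0004 -0.0046]
tube_seat [161. 359.] 0.8
tube_seat [132. 382.] 0.36
spindle [355. 218.] 0.91
eye px [399 262]
fit [0.5992 0.1909 0.1155] 0.16740201380757702 eye [0.5986 0.2007 0.1884]
```

View pics/s4_o.png

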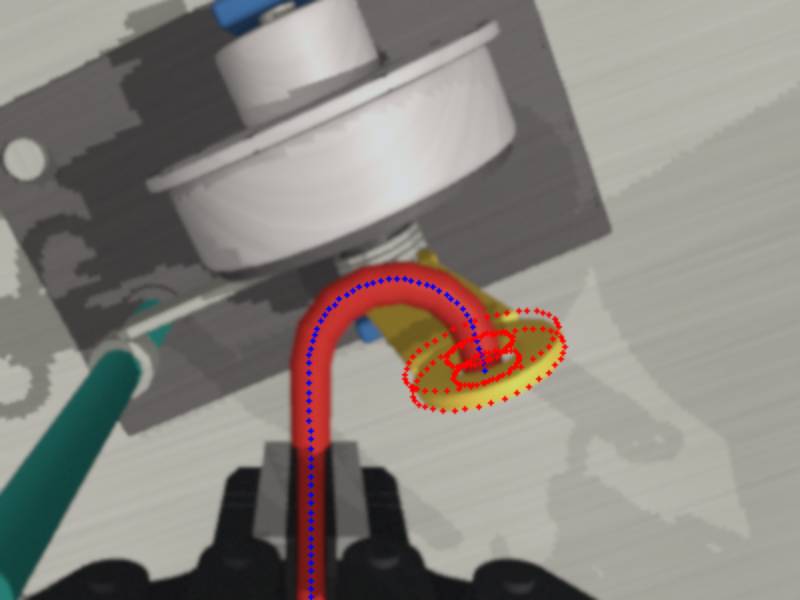

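The overlay shows the tip inside the hole: the blue tip at (485,368) lies within the hole rings, and there is no contact force. Next is a planner for the rows from (bend-b position, yaw, height).

```bash
cat > plan.py <<'E'
from h import *
np.set_printoptions(precision=4,suppress=True)
yaw=np.radians(3.5); ex=np.array([np.cos(yaw),np.sin(yaw)]);ey=np.array([-np.sin(yaw),np.cos(yaw)])
tube=np.array([.607,.0931]); OFF=np.array([-.0007,-.0004]); ZO=.0040
def now(st):
    Rt=R.from_rotvec(st['tcp_rot']).as_matrix(); ph=np.arctan2(Rt[1,0],Rt[0,0]); return Rt,ph
def plan(wps):
    st=monitor.read_state(); Rt,ph=now(st); al0=np.degrees(ph)-30-93.5+.4
    tx,ty=Rt[:2,0],Rt[:2,1]; mid=st['tool_pos'][:2]+OFF[0]*tx+OFF[1]*ty
    a=np.radians(al0); b=mid-.032*(np.sin(a)*ex-np.cos(a)*ey)-tube
    print('t',st['time'],'now bx %.1f by %.1f al %.1f z %.1f'%(b@ex*1e3,b@ey*1e3-98,al0,(st['tool_pos'][2]+ZO)*1e3),'F',st['wrist_force'])
    for bx,by,al,z in wps:
        a=np.radians(al); m=tube+(bx*ex+(by+98)*ey)*1e-3+.032*(np.sin(a)*ex-np.cos(a)*ey)
        dphi=a-np.radians(al0); c,s=np.cos(dphi),np.sin(dphi); r=np.array([[c,-s],[s,c]])
        tcp=m-r@(OFF[0]*tx+OFF[1]*ty); d=tcp-st['tool_pos'][:2]
        print((bx,by,al,z),'->',np.round([d@tx,d@ty,-(z*1e-3-ZO-st['tool_pos'][2]),-dphi],4))
E
python3 -c "
from plan import *
plan([(-5,-7,36.6,189),(-1.5,-7,36.6,189),(-1.5,-7,32,189),(-1.5,-7,28,189),(-1.5,-7,24,189)])"
```

```text
t 14.275 now bx -8.1 by -5.8 al 36.8 z 189.3 F [ 1.0373  0.0887 -0.6062]
(-5, -7, 36.6, 189) -> [-0.0033  0.      0.0003  0.0035]
(-1.5, -7, 36.6, 189) -> [-0.0065  0.0014  0.0003  0.0035]
(-1.5, -7, 32, 189) -> [-0.0051 -0.0007  0.0003  0.0838]
(-1.5, -7, 28, 189) -> [-0.0038 -0.0025  0.0003  0.1536]
(-1.5, -7, 24, 189) -> [-0.0024 -0.0041  0.0003  0.2234]
```

Request:
step_arm --series '[-0.0017,0,0.0003,0,-0.0033,0,0.0003,0,-0.005,0.0007,0.0003,0,-0.0065,0.0014,0.0003,0,-0.0065,0.0014,0.0003,0]'

```text
time: 14.9
tool_pos: [0.6202, 0.16, 0.1849]
tcp_rot: [-0.548, -3.093, 0.0]
wrist_force: [-0.6, -0.1, -0.8]
width: 0.057
grip_force: 58.8
```

Request:
step_arm --series '[0.0007,-0.001,0,0.04,0.0014,-0.0021,0,0.08,0.002,-0.003,0,0.115,0.0027,-0.0039,0,0.15,0.0034,-0.0047,0,0.185,0.0041,-0.0055,0,0.22,0.0041,-0.0055,0,0.22]'

```text
time: 15.78
tool_pos: [0.6143, 0.1562, 0.185]
tcp_rot: [-0.885, -3.014, 0.0]
wrist_force: [-0.4, -0.3, 0.4]
width: 0.06
grip_force: 58.7
```

```bash
python3 -c "
from plan import *
plan([(-1.5,-11,24,188.5),(-1.5,-16,24,188.5),(-1.5,-21,24,188),(-1.5,-26,24,188),(-1.5,-31,24,187.5),(-1.5,-36,24,187),(-1.5,-39,24,186.5)])"
```

```text
t 15.775 now bx -1.7 by -7.0 al 24.2 z 189.0 F [-0.4477 -0.3308  0.3528]
(-1.5, -11, 24, 188.5) -> [-0.0024 -0.0032  0.0005  0.003 ]
(-1.5, -16, 24, 188.5) -> [-0.0054 -0.0072  0.0005  0.003 ]
(-1.5, -21, 24, 188) -> [-0.0083 -0.0112  0.001   0.003 ]
(-1.5, -26, 24, 188) -> [-0.0113 -0.0153  0.001   0.003 ]
(-1.5, -31, 24, 187.5) -> [-0.0143 -0.0193  0.0015  0.003 ]
(-1.5, -36, 24, 187) -> [-0.0172 -0.0233  0.002   0.003 ]
(-1.5, -39, 24, 186.5) -> [-0.019  -0.0258  0.0025  0.003 ]
```

Request:
step_arm --series '[-0.0012,-0.0016,0.0003,0,-0.0024,-0.0032,0.0005,0,-0.0036,-0.0048,0.0005,0,-0.0048,-0.0064,0.0005,0,-0.006,-0.008,0.0005,0,-0.006,-0.008,0.0005,0]'

```text
time: 16.52
tool_pos: [0.6151, 0.1461, 0.1846]
tcp_rot: [0.885, 3.014, 0.0]
wrist_force: [0.0, 3.3, 0.7]
width: 0.054
grip_force: 58.8
```

Request:
step_arm --series '[-0.002,-0.0028,0.0003,0,-0.004,-0.0056,0.0006,0,-0.006,-0.0082,0.001,0,-0.008,-0.0108,0.0013,0,-0.01,-0.0136,0.0016,0,-0.012,-0.0164,0.0019,0,-0.013,-0.0178,0.002,0,-0.013,-0.0178,0.002,0]'

```text
time: 17.52
tool_pos: [0.6162, 0.1242, 0.1821]
tcp_rot: [-0.885, -3.014, 0.0]
wrist_force: [0.2, 3.4, -1.8]
width: 0.057
grip_force: 58.7
```

```bash
cat >> fit.py <<'E'
def refit(st,views):
    Rt=R.from_rotvec(st['tcp_rot']).as_matrix(); hx=np.degrees(np.arctan2(Rt[1,0],Rt[0,0]))-30
    x,c,n=fit(views,st,np.r_[st['tool_pos']+[0,0,.004],0,0,np.radians(hx)]); print(c,n,'hook yaw - tool',np.degrees(R.from_rotvec(x[3:]).as_euler('zyx')[0])-hx); report(x,st)
E
python3 - <<'E'
from plan import *
from fit import *
from brk import *
from scipy.optimize import minimize
plan([(-1.5,-39,24,186.5),(-1.5,-39,17,186.5),(-1.5,-39,11.5,186.5)])
st=monitor.read_state(); w=viewer.read_camera('wrist'); s=viewer.read_camera('side'); q=viewer.read_camera('scene')
refit(st,[w,s,q])
T=camT(w,st)
for v in (-.1,-.2,-.3): print(v,projs(w,ring(.6,.191,np.radians(3.5),v,.015,[0])[1][None],T)[0])
u=projs(w,ring(.6,.191,np.radians(3.5),-.2,.015,[0])[1][None],T)[0]
m=ymask(w,tuple(int(k) for k in u),110); m2=cv2.resize(m,None,fx=2,fy=2)>127
print([(round(th,2),round(cost([.5996,.191,np.radians(3.5),th],[(w,T,m2,1)]),3)) for th in np.arange(-.4,.16,.04)])
h=cv2.cvtColor(w['image'],cv2.COLOR_RGB2HSV); mt=cv2.inRange(h,(80,120,40),(95,255,255)); tu=projs(w,np.array([[.607,.0931,.2]]),T)[0]; print('tube top px',tu)
k=np.zeros_like(mt); cv2.circle(k,(int(tu[0]),int(tu[1])),60,255,-1); ys,xs=np.where(mt&k); print(len(xs),xs.min(),xs.max(),ys.min(),ys.max()); 
cv2.imwrite('pics/x.png',w['image'][:,:,::-1])
E
```

```text
t 17.525 now bx -1.7 by -39.1 al 24.2 z 186.1 F [ 0.2485  3.4123 -1.7724]
(-1.5, -39, 24, 186.5) -> [-0.      0.0001 -0.0004  0.0032]
(-1.5, -39, 17, 186.5) -> [ 0.0021 -0.0031 -0.0004  0.1254]
(-1.5, -39, 11.5, 186.5) -> [ 0.004  -0.0054 -0.0004  0.2214]
7821.973866691481 [404, 159, 330] hook yaw - tool 0.6192034009815046
mid [0.6165 0.1235 0.1868] yaw 117.84325929404967 normal [-0.0659 -0.0562  0.9962] a [0.6315 0.0952 0.1862] b [0.6016 0.1518 0.1874]
mid in tool [-0.0006 -0.0004 -0.0047]
-0.1 [429.6098 217.3043]
-0.2 [409.0336 229.6548]
-0.3 [389.1045 240.6659]
[(np.float64(-0.4), np.float64(0.534)), (np.float64(-0.36), np.float64(0.477)), (np.float64(-0.32), np.float64(0.404)), (np.float64(-0.28), np.float64(0.318)), (np.float64(-0.24), np.float64(0.23)), (np.float64(-0.2), np.float64(0.344)), (np.float64(-0.16), np.float64(0.53)), (np.float64(-0.12), np.float64(0.62)), (np.float64(-0.08), np.float64(0.641)), (np.float64(-0.04), np.float64(0.675)), (np.float64(-0.0), np.float64(0.701)), (np.float64(0.04), np.float64(0.702)), (np.float64(0.08), np.float64(0.694)), (np.float64(0.12), np.float64(0.693)), (np.float64(0.16), np.float64(0.693))]
tube top px [232.8625 364.6394]
2082 214 264 305 370
```

```bash
sed -i 's/tube=np.array(.*; OFF/tube=np.array([.6075,.0937]); OFF/' plan.py; python3 -c "
from plan import *
plan([(-2.2,-39.5,20,186.5),(-2.2,-39.5,16.5,186.5),(-2.2,-39.3,13.5,186.5)])"
```

```text
t 17.675 now bx -2.2 by -39.5 al 24.2 z 186.2 F [-0.0495  4.5457 -1.6886]
(-2.2, -39.5, 20, 186.5) -> [ 0.0012 -0.002  -0.0003  0.0733]
(-2.2, -39.5, 16.5, 186.5) -> [ 0.0023 -0.0035 -0.0003  0.1344]
(-2.2, -39.3, 13.5, 186.5) -> [ 0.0035 -0.0046 -0.0003  0.1868]
```

Request:
step_arm --series '[0.0006,-0.001,-0.0003,0.035,0.0012,-0.002,-0.0003,0.073,0.0018,-0.0028,-0.0003,0.105,0.0023,-0.0035,-0.0003,0.134,0.0023,-0.0035,-0.0003,0.134]'

```text
time: 18.3
tool_pos: [0.6125, 0.1224, 0.1829]
tcp_rot: [1.085, 2.948, -0.0]
wrist_force: [-2.1, 3.9, 0.2]
width: 0.058
grip_force: 58.7
```

Request:
step_arm --series '[0.0006,-0.0005,0,0.025,0.0012,-0.001,0,0.05,0.0012,-0.001,0,0.05]'

```text
time: 18.68
tool_pos: [0.611, 0.1225, 0.1829]
tcp_rot: [1.158, 2.92, 0.0]
wrist_force: [-1.5, 4.4, -0.3]
width: 0.056
grip_force: 58.8
```

Run:
```python
from plan import *
from fit import *
plan([(-2.2,-37.5,10,187),(-2.2,-35.5,6.6,187),(-2.2,-32,2.3,187.5),(-2.2,-30,1,188)])
st=monitor.read_state(); w=viewer.read_camera('wrist'); s=viewer.read_camera('side'); q=viewer.read_camera('scene')
refit(st,[w,s,q])
T=camT(w,st); h=cv2.cvtColor(w['image'],cv2.COLOR_RGB2HSV); mt=cv2.inRange(h,(80,120,40),(95,255,255))
t=np.linspace(0,2*np.pi,37)
uv=projs(w,np.c_[.6075+.008*np.cos(t),.0937+.008*np.sin(t),np.full(37,.2)],T); print('pred top box',uv.min(0),uv.max(0))
n,l,ss,c=cv2.connectedComponentsWithStats(mt); print(ss[1:][ss[1:,4]>150])
for y in range(int(uv[:,1].min()),int(uv[:,1].max()),6):
    xs=np.where(mt[y,150:320])[0]; print(y, (xs.min()+150,xs.max()+150) if len(xs) else None)
```

```text
t 18.675 now bx -2.1 by -39.1 al 13.6 z 186.9 F [-1.4993  4.4294 -0.2819]
(-2.2, -37.5, 10, 187) -> [ 0.0023 -0.0006 -0.0001  0.0634]
(-2.2, -35.5, 6.6, 187) -> [ 0.0048 -0.0008 -0.0001  0.1228]
(-2.2, -32, 2.3, 187.5) -> [ 0.0088 -0.0002 -0.0006  0.1978]
(-2.2, -30, 1, 188) -> [ 0.0107  0.0006 -0.0011  0.2205]
8036.096193989886 [405, 137, 364] hook yaw - tool 0.09178032452938112
mid [0.6113 0.1219 0.1878] yaw 106.79680374230334 normal [-0.0598 -0.0282  0.9978] a [0.6205 0.0913 0.1875] b [0.602  0.1525 0.1881]
mid in tool [-0.0006 -0.0003 -0.0049]
pred top box [233.8995 363.8917] [275.6021 398.6801]
[[ 235  257   55  114 2550]]
363 (np.int64(238), np.int64(257))
369 (np.int64(235), np.int64(244))
375 None
381 None
387 None
393 None
```

Request:
step_arm --series '[0.0008,-0.0002,0,0.021,0.0016,-0.0004,0,0.042,0.0023,-0.0006,0,0.063,0.0023,-0.0006,0,0.063]'

```text
time: 19.32
tool_pos: [0.609, 0.1237, 0.1829]
tcp_rot: [1.249, 2.882, 0.0]
wrist_force: [-2.9, 3.5, 1.4]
width: 0.058
grip_force: 58.9
```

Request:
step_arm --series '[0.0008,0,0,0.02,0.0016,0,0,0.04,0.0025,0,0,0.06,0.0025,0,0,0.06]'

```text
time: 19.82
tool_pos: [0.6073, 0.1256, 0.1828]
tcp_rot: [1.335, 2.844, 0.0]
wrist_force: [-0.6, 3.1, 1.4]
width: 0.062
grip_force: 58.9
```

Run:
```python
from plan import *
plan([(-2.2,-35.5,6.6,187),(-2.2,-33.5,4,187.5),(-2.2,-31.5,2,187.8),(-2.2,-30,1,188),(-2.2,-29,0,188)])
```

```text
t 19.825 now bx -1.8 by -35.1 al 6.6 z 186.8 F [-0.6168  3.1168  1.4112]
(-2.2, -35.5, 6.6, 187) -> [-0.0001 -0.0005 -0.0002 -0.0001]
(-2.2, -33.5, 4, 187.5) -> [ 0.0023 -0.0005 -0.0007  0.0453]
(-2.2, -31.5, 2, 187.8) -> [ 0.0045 -0.0003 -0.001   0.0802]
(-2.2, -30, 1, 188) -> [ 0.006   0.0002 -0.0012  0.0977]
(-2.2, -29, 0, 188) -> [ 0.0071  0.0003 -0.0012  0.1151]
```

Now easing back onto the tube.

Request:
step_arm --series '[0.0012,-0.0002,-0.0003,0.023,0.0023,-0.0004,-0.0006,0.045,0.0034,-0.0003,-0.0008,0.063,0.0045,-0.0003,-0.001,0.08,0.0045,-0.0003,-0.001,0.08]'

```text
time: 20.45
tool_pos: [0.604, 0.1289, 0.1837]
tcp_rot: [-1.448, -2.788, 0.0]
wrist_force: [-1.7, 3.5, -0.3]
width: 0.058
grip_force: 58.9
```

Run:
```python
from plan import *
from fit import *
plan([(-2.2,-30,1,188),(-2.2,-29,0,188)])
st=monitor.read_state(); w=viewer.read_camera('wrist'); s=viewer.read_camera('side'); q=viewer.read_camera('scene')
refit(st,[w,s,q])
```

```text
t 20.45 now bx -2.4 by -31.5 al 2.0 z 187.7 F [-1.7163  3.4778 -0.3255]
(-2.2, -30, 1, 188) -> [ 0.0014  0.0005 -0.0003  0.0178]
(-2.2, -29, 0, 188) -> [ 0.0026  0.0006 -0.0003  0.0352]
8146.486243987502 [409, 124, 365] hook yaw - tool 0.557444952519873
mid [0.6045 0.1279 0.1885] yaw 95.6603806775841 normal [-0.0742 -0.0169  0.9971] a [0.6076 0.0961 0.1882] b [0.6013 0.1598 0.1888]
mid in tool [-0.001  -0.0002 -0.0048]
```

Request:
step_arm --series '[0.0007,0.0002,-0.0002,0.009,0.0014,0.0004,-0.0003,0.018,0.0014,0.0004,-0.0003,0.018,0.0014,0.0004,-0.0003,0.018]'

```text
time: 21.1
tool_pos: [0.6039, 0.1294, 0.1839]
tcp_rot: [1.472, 2.774, -0.001]
wrist_force: [1.7, -1.2, -1.6]
width: 0.059
grip_force: 58.7
```

Request:
step_arm --series '[0.0005,0.0001,0,0.005,0.001,0.0002,0,0.01,0.001,0.0002,0,0.01]'

```text
time: 21.48
tool_pos: [0.6039, 0.1296, 0.1839]
tcp_rot: [1.485, 2.766, -0.003]
wrist_force: [3.3, -5.2, -3.2]
width: 0.057
grip_force: 58.7
```

Request:
step_arm --series '[-0.0005,-0.0001,0,0,-0.001,-0.0002,0,0,-0.001,-0.0002,0,0]'

```text
time: 21.85
tool_pos: [0.6039, 0.1296, 0.184]
tcp_rot: [1.486, 2.767, -0.001]
wrist_force: [3.0, -4.8, -3.7]
width: 0.057
grip_force: 58.7
```

Run:
```python
from plan import *
from fit import *
plan([])
st=monitor.read_state(); w=viewer.read_camera('wrist'); s=viewer.read_camera('side'); q=viewer.read_camera('scene')
refit(st,[w,s,q])
```

```text
t 21.85 now bx -1.6 by -30.8 al 0.4 z 188.0 F [ 3.0306 -4.8033 -3.6691]
8048.0811043450385 [413, 123, 378] hook yaw - tool 1.214690469396615
mid [0.6041 0.1285 0.1887] yaw 94.71442752366826 normal [-0.0735 -0.0214  0.9971] a [0.6067 0.0966 0.1882] b [0.6015 0.1604 0.1892]
mid in tool [-0.001  -0.0004 -0.0047]
```

Request:
step_arm --series '[-0.0005,0,0,0,-0.001,0,0,0,-0.001,0,0,0]'

```text
time: 22.38
tool_pos: [0.6039, 0.1295, 0.184]
tcp_rot: [-1.486, -2.767, 0.0]
wrist_force: [1.3, -2.7, -2.3]
width: 0.053
grip_force: 58.7
```

Request:
step_arm --series '[0,0,0,0,0,0,0,0]' --newtons 20

```text
time: 22.62
tool_pos: [0.6039, 0.1295, 0.184]
tcp_rot: [-1.486, -2.767, 0.0]
wrist_force: [2.1, -2.3, -3.5]
width: 0.057
grip_force: 58.7
```

Request:
step_arm --series '[0,0,0,0,0,0,0,0,0,0,0,0,0,0,0,0,0,0,0,0,0,0,0,0]' --gripper 0.28

```text
time: 23.38
tool_pos: [0.6042, 0.1293, 0.1841]
tcp_rot: [-1.487, -2.768, -0.0]
wrist_force: [-0.2, 0.9, -0.6]
width: 0.283
grip_force: 0.0
```

```bash
cat > chk.py <<'E'
from plan import *
from fit import *
from brk import *
st=monitor.read_state(); w=viewer.read_camera('wrist'); s=viewer.read_camera('side'); q=viewer.read_camera('scene')
print(st['time'],st['tool_pos'],st['wrist_force'],st['width'])
for v in ([w,s,q],[s,q]):
    x,c,n=fit(v,st,np.r_[.6041,.1285,.188,0,0,np.radians(94)]); print(c,n); report(x,st)
T=camT(w,st)
u=projs(w,ring(.6,.191,np.radians(3.5),-.14,.015,[0])[1][None],T)[0]
m=ymask(w,tuple(int(k) for k in u),110); m2=cv2.resize(m,None,fx=2,fy=2)>127
r=[(cost([.5996,.191,np.radians(3.5),th],[(w,T,m2,1)]),th) for th in np.arange(-.4,.2,.02)]; print('arm',min(r))
E
python3 chk.py
```

```text
23.375 [0.6042 0.1293 0.1841] [-0.2314  0.9363 -0.5678] 0.28326524253070307
8795.238023986014 [417, 108, 348]
mid [0.6044 0.1282 0.1884] yaw 94.47257124606692 normal [-0.0466 -0.0189  0.9987] a [0.6069 0.0963 0.1879] b [0.6019 0.1601 0.1888]
mid in tool [-0.0011 -0.0005 -0.0043]
3103.26913531472 [108, 348]
mid [0.6038 0.1278 0.1878] yaw 94.25423998707547 normal [ 0.0024 -0.0028  1.    ] a [0.6062 0.0958 0.1877] b [0.6015 0.1597 0.1879]
mid in tool [-0.0011 -0.0011 -0.0037]
arm (np.float64(0.22455994167274243), np.float64(-0.1399999999999998))
```

Released and holding. Retreating straight up.

Request:
step_arm --series '[0,0,-0.005,0,0,0,-0.015,0,0,0,-0.03,0,0,0,-0.05,0,0,0,-0.08,0,0,0,-0.1,0,0,0,-0.1,0]'

```text
time: 24.4
tool_pos: [0.6057, 0.1296, 0.2874]
tcp_rot: [1.484, 2.764, 0.005]
wrist_force: [0.2, 0.7, -0.2]
width: 0.286
grip_force: 0.0
```

```bash
python3 chk.py
```

```text
24.4 [0.6057 0.1296 0.2874] [ 0.2364  0.7    -0.2162] 0.2855446555730687
4358.642053514725 [480, 173, 513]
mid [0.6044 0.1282 0.1889] yaw 94.01514797839064 normal [-0.0261 -0.0125  0.9996] a [0.6066 0.0963 0.1885] b [0.6021 0.1601 0.1892]
mid in tool [-0.0002 -0.0023  0.0986]
1728.7071309705493 [173, 513]
mid [0.6039 0.128  0.1883] yaw 93.20889100092445 normal [ 0.0373 -0.0157  0.9992] a [0.6057 0.0961 0.1878] b [0.6021 0.16   0.1889]
mid in tool [-0.0001 -0.0028  0.0991]
arm (np.float64(0.2801098469988231), np.float64(-0.1399999999999998))
```

The hook is level at about 188 mm and not moving. The arm has turned about 0.25 rad, and the bend centre is about 3 mm from the tube axis. Handing in.

```bash
python3 -c "
from workcell import job; print(job.finish_job())"
```

```text
the job is handed in; nothing more can be done
None
```

I handed the job in at about 24 s: the S-hook alone holds the brake arm about 0.25 rad over, level at about 188 mm, with its tube-end bend about 3 mm off the tube's axis and the gripper clear; those figures are from the cameras, and no verdict came back.

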